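# Brush out a filter bowl and stand the brush back in its pot

### The arm

A 6-joint arm with a two-finger parallel gripper is mounted at the origin on the work surface. World frame = base frame: x ahead of the robot, y to its left, z up, the work surface at z = 0. Lengths are in m, angles in rad, forces in N, time in s.
With the tool pointing down it reaches from about 0.425 to 0.95 m from the base axis. Payload 3.5 kg.
Tool frame: the origin (TCP) lies at the very end of the fingers, on their centre line; the grasp point (between the pads) lies ctrl.grip_point_offset behind it (ctrl.grip_point_offset is the distance from the TCP to the grasp point, in m); z points along the fingers, y is the direction in which the jaws open and shut (so a half turn about z gives the same grasp; the last joint's range is limited). The gripper opens to 85 mm and grips with 20 to 120 N. Pads are 22 mm wide; open, the fingers measure 114 mm over their backs; the gripper's body (76 mm by 85 mm) begins 54 mm behind the grasp point. The pads swing forward as they close: fully open they stand 13 mm farther back than shut.
Start: joints at [-1.33, 0.286, 1.577, -0, 1.279, -0.15], TCP at [0.257, -0.624, 0.209] pointing down, gripper open.
Joint ranges: [-2.77, 2.77], [-0.9, 2.22], [0.21, 2.48], [-1.53, 4.67], [0.24, 2.81], [-2.84, 2.84]. Speed limits (rad/s): [2.79, 2.79, 3.14, 3.14, 3.14, 3.14].

### API

Orientations are given as a unit quaternion [x, y, z, w].
In Python, from plant import telemetry, imaging, ticket, finder, ctrl gives the robot as it stands. The module is installed in compiled form; this text tells all that it offers.
- The arm moves only by the shell command python3 -m crank 'ROWS' [FORCE]. ROWS is JSON, a list of rows, each a list of 7 numbers: the shift along the tool's x, y, z scaled (see below), then the turn, a rotation vector about the tool's x, y, z scaled (see below), then the opening, from 0 (shut) to 1 (fully open). A call has 1 to 12 rows; each row is the pose to reach, as a shift and turn from the pose commanded when the call began, along the tool's axes at that moment; what a row does not reach only later rows make up. The controller multiplies each number of a shift by 0.15 m and each number of a turn by 90 degrees. A row lasts 1/10 s, in which the tool goes at most 50 mm and 8.59 degrees, less where a joint would pass 70% of its speed; a pose out of reach is approached as far as the arm can. A call with a number of a shift or a turn outside -1 to 1 is refused whole. A call with a gripper value outside its range is refused whole. The fingers move at their own pace and stop on an object; FORCE is the grip in N (left out, the last holds). Time passes only in rows, so rows that repeat a pose let the fingers close. It gives the time, the measured TCP pose, the force and the opening at its end, in the units of the state.
- telemetry.get_state(): the state, without advancing time (a new reading comes with each control period).
- imaging.read_camera(name): name is "side" or "top"; returns a dict with "pixels" (384x512x3 uint8, red, green, blue), "vfov" (degrees; the focal length in pixels is half the picture's height over the tangent of half this angle, whatever the lens; pixels are square), "cx", "cy" (the principal point, pixels), "rvec" (rotation vector, rad) and "tvec" (3), from world to camera coordinates, as OpenCV has them. Camera axes: x right, y down, z forward; pixel columns grow to the right and rows downward; lengths in m; the calibration is good to about 2 mm. A picture is of the moment at which its call begins. There is no depth.
- ticket.sign_off(): hands the job in, once; it reports no verdict.
Trained networks look in a picture, given as the dict that the camera call returned (one of the last four; its "shot" number tells which), for a name from the list of things; names that differ only in an ending like _2 or _b are one class to them, and where a whole thing is asked for, a point or a joint stands for the part that bears it (a point fixed in the world has none). Each returns a list of dicts, best first, with "confidence" (0 to 1); they miss things now and then, are a little off and sometimes report something else, mostly with a low value. They report only what shows in the picture. A call takes as long as a camera call.
- finder.masks_of(label, picture): "pixels" (384x512 bool, what is visible of it) and "extent" ([left, top, right, bottom] in pixels, round what is visible of it).
- finder.pinpoint(label, picture): "location" ([row, column] in pixels: a listed point, or the origin of a listed thing).
The state is a dict: "time": time; "qpos": joint angles; "dq": joint speeds; "joint_efforts": joint torques, N m; "eef_pos": TCP position; "tcp_rot": TCP orientation; "contact_force": force on the tool from outside, world axes, zero at the start; "wrist_torque": the same for the moment, N m; "opening": opening from 0.0 (shut) to 1.0 (fully open).
Only numpy, scipy, OpenCV 4.12 (cv2) and the standard library are available. Lean on these libraries where they do the work, as an engineer would, in place of code of your own. Each camera call takes 0.05 s, during which the arm holds its last target.

### The job

Scrub out the bore of the blue cast-iron filter bowl with the red-handled tube brush that stands in the steel pot: three strokes, each time pushing the bristles right down to the bowl's floor and then drawing them straight up until at least half of the bristle head is out of the mouth. Then stand the brush back in its pot, bristles down, and let go. Leave the bowl and the pot standing upright, the bowl where it was, and the other things on the bench alone.

Things in the scene. Friction and masses are not known exactly. Their poses are not given: they have to be found in the camera images.
- brush_grip (a point): Middle of the brush's handle, on its axis: take hold here, 37 mm below the handle's top. The brush is one loose straight piece, 205 mm long, 0.17 kg, upright in the pot at the start, head down; z runs along it towards the handle end. From the lower end: pale bristle head 0 to 105 mm, bare wire 105 to 130 mm, red round handle 26 mm in diameter 130 to 205 mm.
- brush_tip (a point): Lower end of the bristle head, on the brush's axis, 168 mm below brush_grip. The head is round, 64 mm in diameter with rounded ends, 105 mm long. Its bristles are springy: 4 mm wider than the bowl's bore, they give way into it with a drag of a few newtons. The end is flat and firm over its middle 40 mm and stands on a floor.
- bowl_in (a point): Centre of the inner floor of the filter bowl: a blue cast-iron cup, loose, 1.6 kg, standing mouth up. Bore 60 mm in diameter, 105 mm deep; floor 14 mm thick; body 74 mm in diameter, 119 mm tall; at the top a flange 90 mm in diameter with four bolt ears (to 56 mm from the axis); low on one side a boss with a brass plug. z axis up along the bore.
- bowl_rim (a point): Centre of the bowl's mouth, 105 mm above bowl_in on the axis of the bore.
- pot_in (a point): Centre of the inner floor of the brush pot: a plain steel cup with a yellow band, loose, 0.7 kg, standing on the mat. Outside 84 mm in diameter (89 mm at the rolled rim), 85 mm tall, 76 mm wide inside, 79 mm deep, so that the bristles have 6 mm to spare all round. z axis up.
- pot_rim (a point): Centre of the pot's mouth, 79 mm above pot_in.
- element: Bystander: a pale pleated filter element with green end caps standing on end, 57 mm in diameter, 98 mm tall; origin under its centre.
- yellow_bin: Bystander: a yellow open-fronted picking bin of small rings, 170 x 110 x 75 mm; origin under its centre.
- carton: Bystander: a closed cardboard carton, 110 x 140 x 90 mm; origin under its centre.
- tape_roll: Bystander: a roll of brown packing tape lying flat, 100 mm in diameter, 48 mm tall; origin under its centre.

How it is judged:
By the outcome, as a careful person would: the job done as asked, in the order asked, and still so for the second after the job is handed in, with the robot touching nothing.
It also fails if it takes over 67 s, if anything falls off the work surface, if the arm or the gripper's body presses on something with over 40 N, if the wrist force passes 120 N, or if a joint passes its speed limit or range.

## Working session

There is one attempt and no reset: what is moved stays moved. The work goes in short steps, Python scripts to look and compute and a shell command to move; the robot and the scene stay as the last step left them, time stands still between calls to the robot, and variables do not carry over. Pictures are saved under pics/ and viewed, and the job is handed in when it is done.

```bash
mkdir -p pics
cat > h.py <<'E'
import numpy as np, cv2
from plant import telemetry, imaging, ticket, finder, ctrl
from scipy.spatial.transform import Rotation as R
def cam(n):
    return imaging.read_camera(n)
def KRt(p):
    h=p["pixels"].shape[0]; f=h/2/np.tan(np.radians(p["vfov"])/2)
    K=np.array([[f,0,p["cx"]],[0,f,p["cy"]],[0,0,1.]])
    return K,cv2.Rodrigues(np.array(p["rvec"],float))[0],np.array(p["tvec"],float)
def ray(p,rc):
    K,Rm,t=KRt(p); d=Rm.T@np.linalg.inv(K)@np.array([rc[1],rc[0],1.]); return -Rm.T@t,d/np.linalg.norm(d)
def atz(p,rc,z):
    o,d=ray(p,rc); return o+d*(z-o[2])/d[2]
def tri(ps,rcs):
    A=np.zeros((3,3));b=np.zeros(3)
    for p,rc in zip(ps,rcs):
        o,d=ray(p,rc);M=np.eye(3)-np.outer(d,d);A+=M;b+=M@o
    x=np.linalg.solve(A,b)
    return x,[float(np.linalg.norm(np.cross(ray(p,rc)[1],x-ray(p,rc)[0]))) for p,rc in zip(ps,rcs)]
def proj(p,X):
    K,Rm,t=KRt(p); c=K@(Rm@np.array(X)+t); return c[1]/c[2],c[0]/c[2]
def save(p,n): cv2.imwrite(f"pics/{n}.png",p["pixels"][:,:,::-1])
E
python3 - <<'E'
from h import *
np.set_printoptions(precision=4,suppress=True)
s=telemetry.get_state();print(s, ctrl.grip_point_offset)
a=cam("side");b=cam("top");save(a,"side0");save(b,"top0")
for p in(a,b): print(ray(p,(192,256)),p["vfov"])
for l in["brush_grip","brush_tip","bowl_in","bowl_rim","pot_in","pot_rim","element","yellow_bin","carton","tape_roll"]:
    r=[finder.pinpoint(l,p) for p in(a,b)]
    print(l,[[(np.round(q["location"],1).tolist(),round(q["confidence"],2)) for q in x[:2]] for x in r])
    if r[0] and r[1]: print("   ",*tri((a,b),(r[0][0]["location"],r[1][0]["location"])))
E
```

```text
{'time': 0.0, 'qpos': array([-1.33  ,  0.2872,  1.5782,  0.    ,  1.2786, -0.15  ]), 'dq': array([ 0.0009, -0.0007, -0.0002,  0.0008, -0.0015, -0.0005]), 'joint_efforts': array([  0.0022, -40.598 , -29.2625,  -0.0001,   0.0058,  -0.    ]), 'eef_pos': array([ 0.257 , -0.6234,  0.2079]), 'tcp_rot': array([ 0.981 ,  0.1942, -0.0001, -0.0012]), 'contact_force': array([ 1.0517, -0.7333,  0.6588]), 'wrist_torque': array([-0.0205, -0.0178, -0.0372]), 'opening': 1.0036204933105333} 0.0187
(array([ 0.2854, -1.0142,  1.1646]), array([ 0.2053,  0.6943, -0.6898])) 51.33693927524773
(array([0.4278, 0.0202, 1.464 ]), array([ 0.1098, -0.0171, -0.9938])) 45.70145509971111
brush_grip [[([172.1, 241.3], 0.69)], [([200.5, 217.2], 0.57)]]
    [0.5528 0.1086 0.1679] [0.003521630995485428, 0.0035216309954853964]
brush_tip [[([200.2, 242.4], 0.69)], [([205.6, 218.4], 0.76)]]
    [0.555  0.1153 0.0096] [0.007315237968398952, 0.007315237968398901]
bowl_in [[([239.3, 255.7], 0.75)], [([199.3, 289.9], 0.77)]]
    [ 0.5591 -0.1112  0.0258] [0.0016857605501124718, 0.0016857605501123174]
bowl_rim [[([220.4, 253.8
[... 296 characters left out ...]
ot_rim [[([188.7, 240.9], 0.58), ([202.1, 240.7], 0.37)], [([201.9, 216.6], 0.7)]]
    [0.5554 0.1174 0.073 ] [0.0013837345414310788, 0.0013837345414311768]
element [[([160.3, 245.8], 0.79)], [([178.0, 139.8], 0.77)]]
    [0.6422 0.3687 0.0038] [0.001612775085155147, 0.001612775085155132]
yellow_bin [[([325.9, 297.5], 0.78)], [([190.2, 395.9], 0.93)]]
    [ 0.5915 -0.461   0.0012] [0.0075313580451660716, 0.007531358045166086]
carton [[([146.1, 195.3], 0.83)], [([246.6, 93.9], 0.72)]]
    [0.4294 0.5072 0.0199] [0.001477292259386059, 0.0014772922593859047]
tape_roll [[([213.1, 286.3], 0.77)], [([150.6, 249.9], 0.56)]]
    [ 0.7226  0.012  -0.0015] [0.0037107757815399815, 0.003710775781540088]
```

View pics/side0.png

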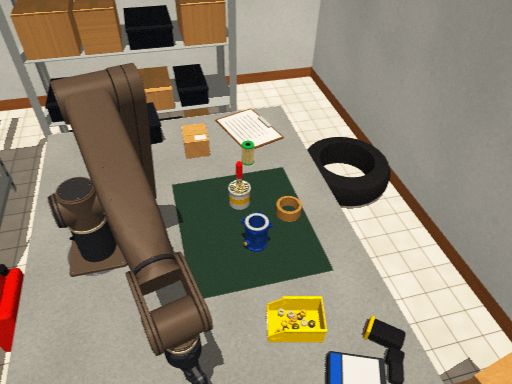

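View pics/top0.png

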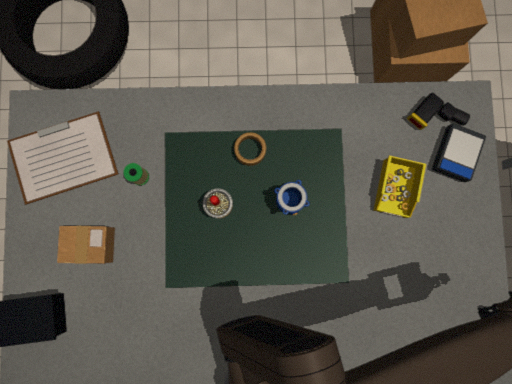

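Run:
```python
from h import *
a=cv2.imread("pics/side0.png");b=cv2.imread("pics/top0.png")
c1=cv2.resize(a[150:260,205:315],(396,396),interpolation=cv2.INTER_NEAREST)
c2=cv2.resize(b[150:240,195:325][:, :],(572,396),interpolation=cv2.INTER_NEAREST)[:, :]
cv2.imwrite("pics/c0.png",c1);cv2.imwrite("pics/c1.png",c2)
```

```text
(no output)
```

View pics/c0.png

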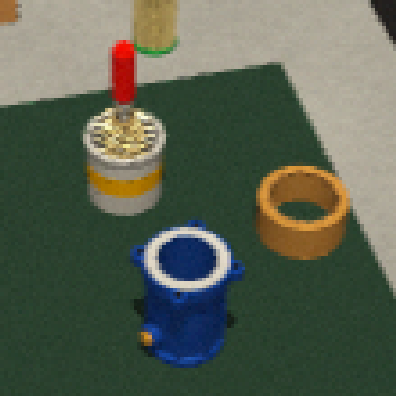

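View pics/c1.png

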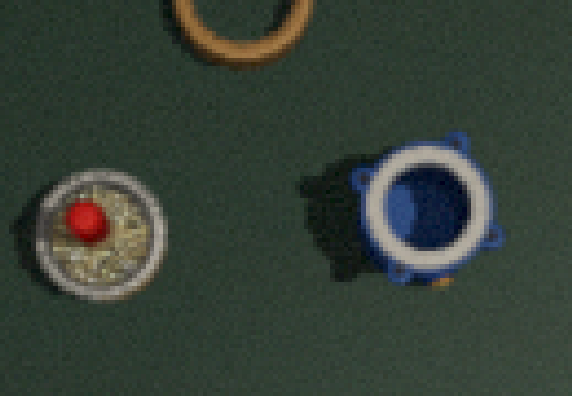

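```bash
cat > fit.py <<'E'
from h import *
from scipy.optimize import minimize
np.set_printoptions(precision=4,suppress=True)
S=6
def sil(p,pts,win):
    r0,r1,c0,c1=win
    q=np.array([proj(p,X) for X in pts]); q=np.stack([(q[:,1]+.5-c0)*S-.5,(q[:,0]+.5-r0)*S-.5],1)
    m=np.zeros(((r1-r0)*S,(c1-c0)*S),np.uint8); h=cv2.convexHull(q.astype(np.float32))
    cv2.fillConvexPoly(m,np.round(h*16).astype(np.int32),1,shift=4)
    return cv2.resize(m.astype(np.float32),(c1-c0,r1-r0),interpolation=cv2.INTER_AREA)
th=np.linspace(0,2*np.pi,40,endpoint=False)
def cyl(x,ax,segs):
    """x base pt at z=segs ref, ax=(dx/dz,dy/dz)"""
    P=[]
    for r,z in segs:
        for t in th: P.append([x[0]+ax[0]*z+r*np.cos(t),x[1]+ax[1]*z+r*np.sin(t),x[2]+z])
    return P
def fit(ps,ms,segs,x0,tilt=False,fz=False):
    ws=[]
    for m in ms:
        r,c=np.nonzero(m); ws.append((r.min()-8,r.max()+9,c.min()-8,c.max()+9))
    def cost(v):
        x=[v[0],v[1],v[2] if fz else x0[2]]; ax=(v[3],v[4]) if tilt else (0,0)
        return sum(np.abs(sil(p,cyl(x,ax,segs),w)-m[w[0]:w[1],w[2]:w[3]]).sum() for p,m,w in zip(ps,ms,ws))
    v0=np.r_[x0,0,0]
    sim=np.vstack([v0]+[v0+d for d in np.diag([.008,.008,.008,.05,.05])])
    r=minimize(cost,v0,method="Nelder-Mead",options=dict(initial_simplex=sim,maxiter=400,xatol=1e-5,fatol=.05))
    return r.x,r.fun,[int(m.sum()) for m in ms]
def cols(p,kind):
    i=p["pixels"].astype(int);R_,G,B=i[...,0],i[...,1],i[...,2]
    if kind=="red": return (R_>110)&(G<0.45*R_)&(B<0.45*R_)
    if kind=="white": return (i.min(2)>130)&(i.max(2)-i.min(2)<40)
def near(m,rc,rad):
    r,c=np.indices(m.shape); return m&(np.hypot(r-rc[0],c-rc[1])<rad)
def big(m):
    n,l,s,_=cv2.connectedComponentsWithStats(m.astype(np.uint8)); return l==1+np.argmax(s[1:,4])
def fill(m):
    cs,_=cv2.findContours(m.astype(np.uint8),cv2.RETR_EXTERNAL,cv2.CHAIN_APPROX_NONE); o=np.zeros(m.shape,np.uint8);cv2.drawContours(o,cs,-1,1,-1);return o>0
E
python3 - <<'E'
from fit import *
a=cam("side");b=cam("top");ps=(a,b)
red=[big(near(cols(p,"red"),proj(p,[.5528,.11,.17]),25)) for p in ps]
print([m.sum() for m in red])
seg=[(.013,.130),(.013,.200),(.009,.205)]
print("red vert",fit(ps,red,seg,[.553,.112,.006]))
print("red tilt",fit(ps,red,seg,[.553,.112,.006],tilt=True))
wh=[fill(big(near(cols(p,"white"),proj(p,[.5501,-.102,.119]),20))) for p in ps]
for p,m in zip(ps,wh):
    i=p["pixels"].copy();i[m]=[255,0,255]
for R_ in(.036,.038,.040,.042,.045):
    print("gasket",R_,fit(ps,wh,[(R_,.119)],[.55,-.102,.0]),fit(ps,wh,[(R_,.119)],[.55,-.102,.0],fz=True))
pm=[finder.masks_of("pot_rim",p) for p in ps]
print([[(q["confidence"],q["extent"]) for q in x] for x in pm])
pmm=[fill(x[0]["pixels"]) for x in pm]
print("pot",fit(ps,pmm,[(.042,0),(.0445,.083),(.0445,.085)],[.555,.115,0.]))
bm=[finder.masks_of("bowl_in",p) for p in ps]
print([[(q["confidence"],q["extent"]) for q in x] for x in bm])
E
```

```text
[np.int64(100), np.int64(51)]
red vert (array([ 0.5493,  0.1178,  0.0119,  0.0123, -0.0411]), np.float64(68.1111068725586), [100, 51])
red tilt (array([ 0.5635,  0.1324,  0.0125, -0.0814, -0.0814]), np.float64(47.25), [100, 51])
gasket 0.036 (array([ 0.5589, -0.1097,  0.0122, -0.0038, -0.0663]), np.float64(213.44442749023438), [330, 595]) (array([ 0.5579, -0.1105,  0.0089, -0.0042,  0.0074]), np.float64(206.0), [330, 595])
gasket 0.038 (array([ 0.5603, -0.1075,  0.0064, -0.0191, -0.0494]), np.float64(133.88888549804688), [330, 595]) (array([ 0.5589, -0.109 ,  0.0047, -0.0194, -0.0052]), np.float64(129.63888549804688), [330, 595])
gasket 0.04 (array([ 0.5601, -0.108 ,  0.0075, -0.0315, -0.0197]), np.float64(64.25), [330, 595]) (array([ 0.5599, -0.1082,  0.0024, -0.0527,  0.0317]), np.float64(59.13888931274414), [330, 595])
gasket 0.042 (array([ 0.5601, -0.1076,  0.0066, -0.0212, -0.0202]), np.float64(59.166664123535156), [330, 595]) (array([ 0.56  , -0.1076,  0.0014, -0.0583,  0.0368]), np.float64(57.16667175292969), [330, 595])
gasket 0.045 (array([ 0.5602, -0.1052,  0.0057, -0.0222, -0.0227]), np.float64(178.9166717529297), [330, 595]) (array([ 0.5607, -0.1052, -0.0022, -0.0255,  0.0204]), np.float64(175.9166717529297), [330, 595])
[[(0.69, [229.9, 186.3, 255.2, 209.8])], [(0.85, [204.7, 187.6, 232.6, 215.9])]]
pot (array([0.551 , 0.1148, 0.0002, 0.0042, 0.0434]), np.float64(714.8888549804688), [374, 199])
[[(0.78, [243.7, 211.7, 273.8, 252.0]), (0.74, [277.3, 197.1, 300.9, 218.9])], [(0.6, [273.8, 180.7, 308.0, 212.8])]]
```

Run:
```python
from fit import *
a=cam("side");b=cam("top");ps=(a,b)
wh=[fill(big(near(cols(p,"white"),proj(p,[.5501,-.102,.119]),20))) for p in ps]
red=[big(near(cols(p,"red"),proj(p,[.5528,.11,.17]),25)) for p in ps]
for i in 0,1: print("gasket single",i,fit(ps[i:i+1],wh[i:i+1],[(.0415,.119)],[.558,-.106,.0]))
for i in 0,1: print("red single",i,fit(ps[i:i+1],red[i:i+1],[(.013,.130),(.013,.200),(.009,.205)],[.553,.112,.006]))
def ov(p,name,polys,win,s):
    r0,r1,c0,c1=win
    im=cv2.resize(p["pixels"][r0:r1,c0:c1,::-1],None,fx=s,fy=s,interpolation=cv2.INTER_NEAREST)
    for P,col in polys:
        q=np.array([proj(p,X) for X in P]);q=np.stack([(q[:,1]+.5-c0)*s,(q[:,0]+.5-r0)*s],1)
        cv2.polylines(im,[np.round(q).astype(np.int32)],True,col,1)
    cv2.imwrite(f"pics/{name}.png",im)
polys=[(cyl([.56,-.1078,0],(0,0),[(.030,.119)]),(0,0,255)),(cyl([.56,-.1078,0],(0,0),[(.037,0)]),(0,255,255)),
 (cyl([.5528,.115,0],(0,0),[(.0445,.085)]),(0,0,255)),(cyl([.5528,.115,0],(0,0),[(.042,0)]),(0,255,255)),(cyl([.5528,.115,0.006],(0,0),[(.013,.205)]),(255,255,0)),(cyl([.5528,.115,0.006],(0,0),[(.013,.130)]),(255,255,0))]
ov(a,"o0",polys,(155,260,220,285),5);ov(b,"o1",polys,(175,225,195,315),6)
```

```text
gasket single 0 (array([ 0.5588, -0.1059,  0.0022, -0.0257,  0.0194]), np.float64(15.88888931274414), [330])
gasket single 1 (array([ 0.5605, -0.1082,  0.0018, -0.0173,  0.0249]), np.float64(23.27777862548828), [599])
red single 0 (array([ 0.5494,  0.1207,  0.0135,  0.0093, -0.0662]), np.float64(22.05555534362793), [101])
red single 1 (array([ 0.5514,  0.1162,  0.0101,  0.0269, -0.0387]), np.float64(45.52777862548828), [49])
```

View pics/o0.png

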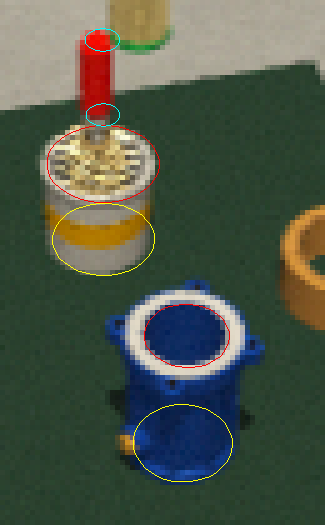

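View pics/o1.png

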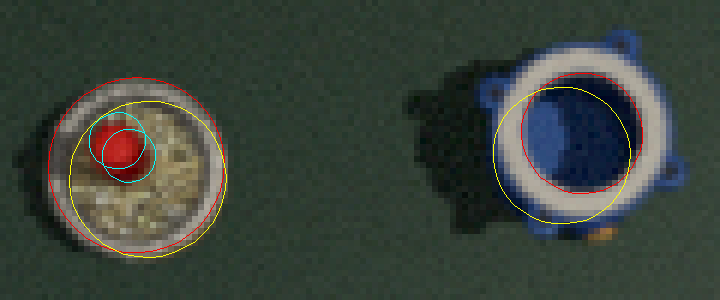

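```bash
python3 -m crank '[[1,-1,-0.4,0,0,0.25,1],[1,-1,-0.4,0,0,0.25,1],[1,-1,-0.4,0,0,0.25,1],[1,-1,-0.4,0,0,0.25,1],[1,-1,-0.4,0,0,0.25,1],[1,-1,-0.4,0,0,0.25,1]]'; python3 -c "
from h import *
s=telemetry.get_state();print(s['eef_pos'],R.from_quat(s['tcp_rot']).as_matrix().round(4))"
```

```text
time: 2.1
eef_pos: [0.34, -0.4269, 0.2711]
tcp_rot: [1.0, 0.001, 0.001, 0.001]
contact_force: [0.2, -0.5, 0.4]
opening: 0.999
[ 0.34002512 -0.4269192   0.27113546] [[ 1.      0.0015  0.0016]
 [ 0.0015 -1.     -0.003 ]
 [ 0.0016  0.003  -1.    ]]
```

```bash
python3 -m crank '[[0.35,-0.9,0,0,0,0,1],[0.35,-0.9,0,0,0,0,1],[0.35,-0.9,0,0,0,0,1]]'
python3 -m crank '[[0.35,-0.9,0,0,0,0,1],[0.35,-0.9,0,0,0,0,1],[0.35,-0.9,0,0,0,0,1]]'
python3 -m crank '[[0.35,-0.9,0,0,0,0,1],[0.35,-0.9,0,0,0,0,1],[0.35,-0.9,0,0,0,0,1]]'
python3 -m crank '[[0.35,-0.9,0,0,0,0,1],[0.35,-0.9,0,0,0,0,1],[0.35,-0.9,0,0,0,0,1],[0.35,-0.9,0,0,0,0,1],[0.35,-0.9,0,0,0,0,1],[0.35,-0.9,0,0,0,0,1]]'
python3 - <<'E'
from h import *
s=telemetry.get_state();print(s['eef_pos'],s['tcp_rot'])
for n in("side","top"):
    p=cam(n)
    im=p["pixels"][:,:,::-1].copy()
    for X in [s['eef_pos']]:
        r,c=proj(p,X); print(n,r,c); 
    r,c=int(r),int(c); cr=im[r-50:r+60,c-60:c+60]
    cr=cv2.resize(cr,None,fx=4,fy=4,interpolation=cv2.INTER_NEAREST); cv2.circle(cr,(242,202),4,(255,0,255),1)
    cv2.imwrite(f"pics/h_{n}.png",cr)
E
```

```text
time: 2.4
eef_pos: [0.3913, -0.2932, 0.2685]
tcp_rot: [1.0, -0.002, -0.0, -0.0]
contact_force: [1.0, -0.2, 0.0]
opening: 1.001
time: 2.7
eef_pos: [0.4447, -0.1579, 0.2688]
tcp_rot: [1.0, -0.002, -0.0, 0.0]
contact_force: [1.1, -0.4, -0.7]
opening: 0.999
time: 3.0
eef_pos: [0.4979, -0.0228, 0.2688]
tcp_rot: [1.0, -0.001, -0.0, 0.0]
contact_force: [0.1, -0.1, -0.8]
opening: 0.998
time: 3.6
eef_pos: [0.5499, 0.1098, 0.2686]
tcp_rot: [1.0, -0.002, -0.001, 0.0]
contact_force: [-0.3, 0.4, -0.2]
opening: 1.003
[0.54993362 0.1098031  0.26859818] [ 9.99998209e-01 -1.76868618e-03 -5.64321380e-04  3.69048948e-04]
side 151.10178970251943 239.43838219990442
top 196.78360722197962 214.274478313682
```

```bash
cd pics; python3 -c "
import cv2,numpy as np
a=cv2.imread('h_side.png');b=cv2.imread('h_top.png');m=np.hstack([a,b]);m=m if m.shape[1]<=800 else cv2.resize(m,(800,int(m.shape[0]*800/m.shape[1])));cv2.imwrite('h_both.png',m)"
```

```text
(no output)
```

View pics/h_both.png

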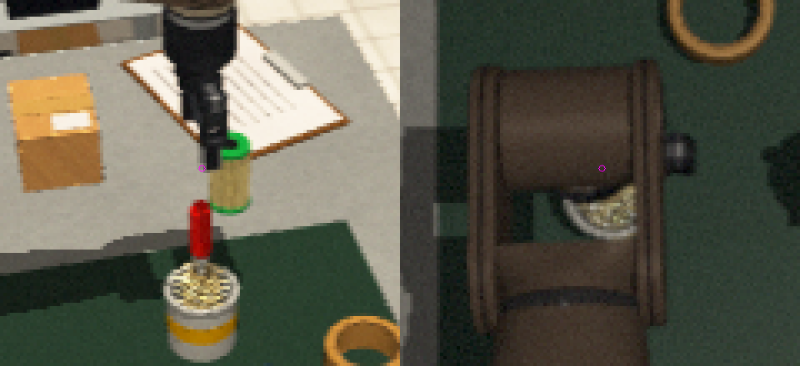

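```bash
python3 -m crank '[[0,-0.048,0.2,0,0,0,1],[0,-0.048,0.5,0,0,0,1],[0,-0.048,0.75,0,0,0,1],[0,-0.048,0.75,0,0,0,1],[0,-0.048,0.75,0,0,0,1]]'
python3 - <<'E'
from h import *
s=telemetry.get_state();print(s['eef_pos'],s['contact_force'])
p=cam("side");cv2.imwrite("pics/g.png",cv2.resize(p["pixels"][110:230,180:300,::-1],None,fx=4.5,fy=4.5,interpolation=cv2.INTER_NEAREST))
E
```

```text
time: 4.2
eef_pos: [0.5498, 0.1176, 0.1573]
tcp_rot: [1.0, -0.002, -0.0, 0.0]
contact_force: [0.3, 0.5, 1.0]
opening: 1.0
[0.5498073  0.11757071 0.15728874] [0.27872698 0.50646569 0.97303225]
```

View pics/g.png

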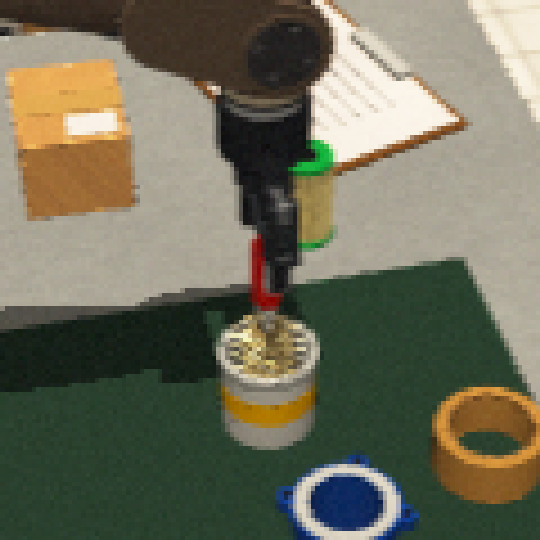

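```bash
python3 -m crank '[[0,0,0,0,0,0,0.5],[0,0,0,0,0,0,0.3],[0,0,0,0,0,0,0.1],[0,0,0,0,0,0,0],[0,0,0,0,0,0,0],[0,0,0,0,0,0,0],[0,0,0,0,0,0,0],[0,0,0,0,0,0,0],[0,0,0,0,0,0,0],[0,0,0,0,0,0,0]]' 70
python3 -c "
from h import *
s=telemetry.get_state();print(s['eef_pos'],s['contact_force'],s['wrist_torque'])"
```

```text
time: 5.25
eef_pos: [0.5505, 0.1185, 0.1579]
tcp_rot: [1.0, -0.001, 0.001, 0.0]
contact_force: [0.1, -0.0, 6.0]
opening: 0.279
[0.55051594 0.11848132 0.15789917] [ 5.11953156e-02 -4.15270252e-03  6.00994430e+00] [-0.13113715 -0.04597488  0.01556331]
```

```bash
python3 -m crank '[[0,0,-0.1,0,0,0,0],[0,0,-0.3,0,0,0,0],[0,0,-0.5,0,0,0,0],[0,0,-0.7,0,0,0,0],[0,0,-0.9,0,0,0,0],[0,0,-1,0,0,0,0],[0,0,-1,0,0,0,0],[0,0,-1,0,0,0,0]]'
cat > look.py <<'E'
from fit import *
import sys
s=telemetry.get_state();print(s['eef_pos'],s['tcp_rot'],s['contact_force'],s['wrist_torque'])
p=cam("side");q=cam("top")
t=np.array(s['eef_pos']); tip=t+np.array([0,0,.0187-.168])
r,c=map(int,proj(p,t+np.array([0,0,-.06])))
def ov(p,name,polys,win,sc):
    r0,r1,c0,c1=win
    im=cv2.resize(p["pixels"][r0:r1,c0:c1,::-1],None,fx=sc,fy=sc,interpolation=cv2.INTER_NEAREST)
    for P,col in polys:
        u=np.array([proj(p,X) for X in P]);u=np.stack([(u[:,1]+.5-c0)*sc,(u[:,0]+.5-r0)*sc],1)
        cv2.polylines(im,[np.round(u).astype(np.int32)],True,col,1)
    cv2.imwrite(f"pics/{name}.png",im)
polys=[(cyl(tip,(0,0),[(.032,.01)]),(255,0,255)),(cyl(tip,(0,0),[(.032,.095)]),(255,0,255)),(cyl(tip,(0,0),[(.013,.13)]),(255,255,0)),(cyl([.56,-.107,0],(0,0),[(.030,.119)]),(0,0,255))]
ov(p,sys.argv[1]+"_s",polys,(r-60,r+60,c-60,c+60),4.5)
r,c=map(int,proj(q,t))
ov(q,sys.argv[1]+"_t",polys,(r-50,r+50,c-60,c+60),4.5)
save(p,sys.argv[1]+"_sf")
E
python3 look.py L1
```

```text
time: 6.05
eef_pos: [0.549, 0.1186, 0.3052]
tcp_rot: [1.0, -0.001, -0.001, -0.0]
contact_force: [-0.1, -0.4, -2.8]
opening: 0.278
[0.549  0.1186 0.3052] [ 1.     -0.0009 -0.0013 -0.    ] [-0.1063 -0.3788 -2.7911] [-0.0104  0.0499 -0.0236]
```

View pics/L1_s.png

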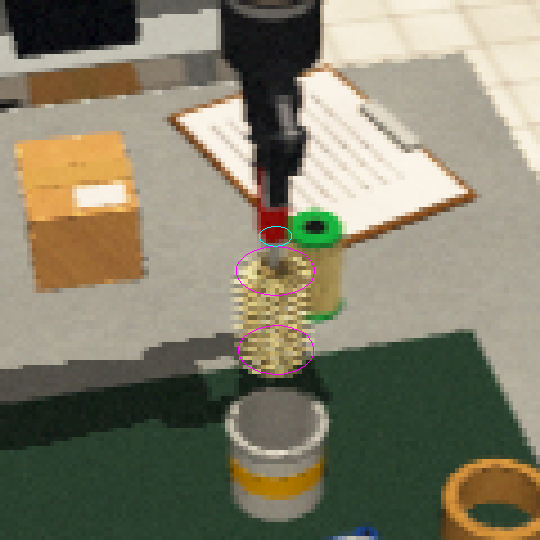

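View pics/L1_t.png

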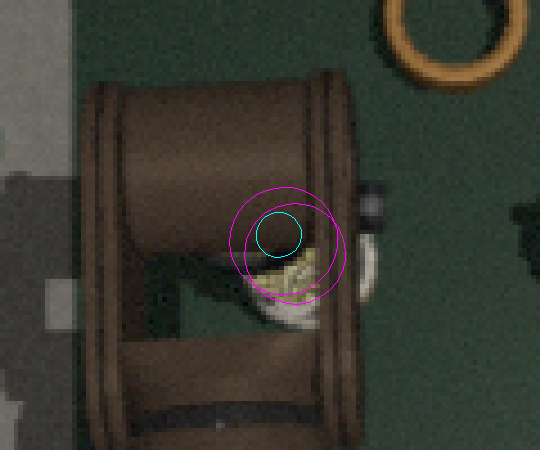

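```bash
python3 -m crank '[[0.04,0.25,0,0,0,0,0],[0.04,0.5,0,0,0,0,0],[0.04,0.75,0,0,0,0,0],[0.04,0.75,0,0,0,0,0]]'
python3 -m crank '[[0.037,0.25,0,0,0,0,0],[0.037,0.5,0,0,0,0,0],[0.037,0.75,0,0,0,0,0],[0.037,0.75,0,0,0,0,0],[0.037,0.75,0,0,0,0,0],[0.037,0.75,0,0,0,0,0],[0.037,0.75,0,0,0,0,0]]'
python3 look.py L2
```

```text
time: 6.55
eef_pos: [0.5548, 0.0024, 0.3044]
tcp_rot: [1.0, -0.003, -0.002, 0.001]
contact_force: [-0.1, 0.3, -1.6]
opening: 0.281
time: 7.25
eef_pos: [0.5608, -0.1051, 0.3064]
tcp_rot: [1.0, -0.0, -0.0, -0.0]
contact_force: [0.1, -0.0, -2.0]
opening: 0.279
[ 0.5608 -0.1051  0.3064] [ 1.     -0.0001 -0.0003 -0.0003] [ 0.1429 -0.0307 -2.003 ] [ 0.0441 -0.0046 -0.0187]
```

View pics/L2_s.png

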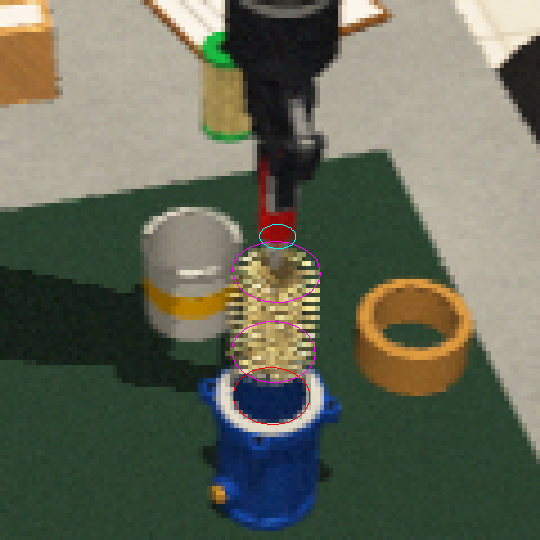

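View pics/L2_t.png

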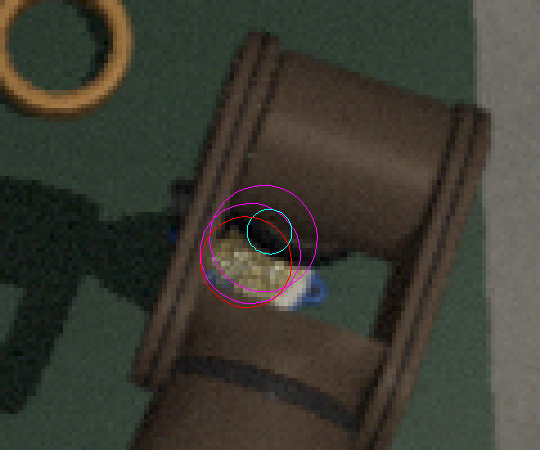

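```bash
python3 -m crank '[[0,0.0125,0.1,0,0,0,0],[0,0.0125,0.2,0,0,0,0],[0,0.0125,0.3,0,0,0,0],[0,0.0125,0.35,0,0,0,0],[0,0.0125,0.4,0,0,0,0],[0,0.0125,0.4,0,0,0,0]]'
python3 look.py L3
```

```text
time: 7.95
eef_pos: [0.5603, -0.1079, 0.2452]
tcp_rot: [1.0, -0.001, -0.001, -0.001]
contact_force: [-0.1, 0.2, -5.9]
opening: 0.278
[ 0.5603 -0.1079  0.2452] [ 1.     -0.001  -0.0011 -0.0008] [-0.1102  0.232  -5.8955] [ 0.2983 -0.0954  0.0179]
```

View pics/L3_s.png

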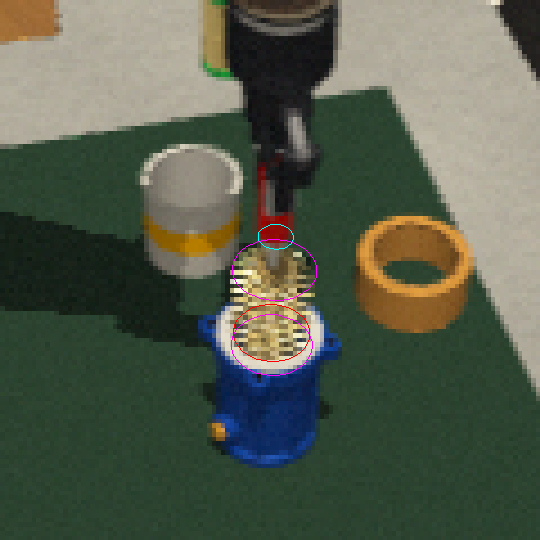

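```bash
python3 -m crank '[[0,0,0.15,0,0,0,0],[0,0,0.3,0,0,0,0],[0,0,0.42,0,0,0,0],[0,0,0.48,0,0,0,0],[0,0,0.51,0,0,0,0],[0,0,0.51,0,0,0,0]]'
```

```text
time: 8.65
eef_pos: [0.5609, -0.1083, 0.1703]
tcp_rot: [1.0, -0.001, -0.0, -0.0]
contact_force: [0.2, 1.1, -3.3]
opening: 0.279
```

```bash
python3 -m crank '[[0,0,0.015,0,0,0,0],[0,0,0.02,0,0,0,0],[0,0,0.02,0,0,0,0]]'
```

```text
time: 8.95
eef_pos: [0.5613, -0.1084, 0.1682]
tcp_rot: [1.0, -0.001, 0.001, 0.0]
contact_force: [-0.3, 1.0, 1.8]
opening: 0.278
```

```bash
python3 -m crank '[[0,0,0.01,0,0,0,0],[0,0,0.015,0,0,0,0],[0,0,0.015,0,0,0,0]]'; python3 look.py L4
```

```text
time: 9.25
eef_pos: [0.5612, -0.1085, 0.1659]
tcp_rot: [1.0, -0.001, 0.0, 0.0]
contact_force: [-1.7, 2.2, 4.6]
opening: 0.281
[ 0.5612 -0.1085  0.1659] [ 1.     -0.0009  0.0005  0.0002] [-1.6978  2.2095  4.5552] [ 0.5335  0.3027 -0.0219]
```

View pics/L4_s.png

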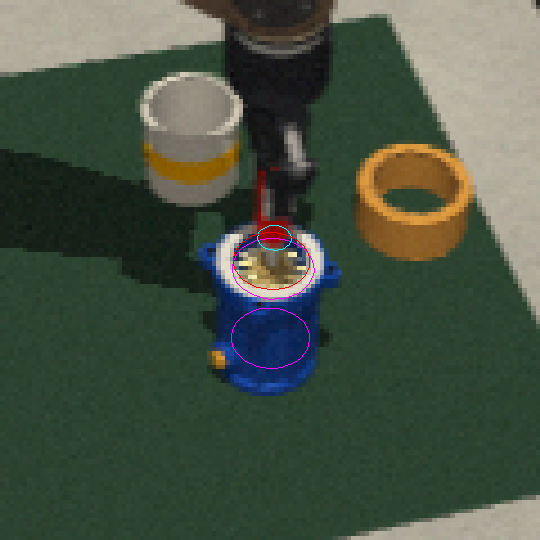

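```bash
python3 -m crank '[[0,0,0.007,0,0,0,0],[0,0,0.013,0,0,0,0],[0,0,0.013,0,0,0,0]]'; python3 -m crank '[[0,0,0.007,0,0,0,0],[0,0,0.013,0,0,0,0],[0,0,0.013,0,0,0,0]]'
```

```text
time: 9.65
eef_pos: [0.5619, -0.1087, 0.1659]
tcp_rot: [1.0, -0.001, 0.001, 0.0]
contact_force: [-2.5, 2.2, 11.0]
opening: 0.278
time: 9.95
eef_pos: [0.5626, -0.1088, 0.1658]
tcp_rot: [1.0, -0.001, 0.002, 0.001]
contact_force: [-3.4, 2.6, 17.2]
opening: 0.278
```

```bash
python3 -m crank '[[0,0,-0.1,0,0,0,0],[0,0,-0.25,0,0,0,0],[0,0,-0.4,0,0,0,0],[0,0,-0.5,0,0,0,0],[0,0,-0.5,0,0,0,0],[0,0,-0.5,0,0,0,0]]'; python3 look.py L5
```

```text
time: 10.55
eef_pos: [0.5611, -0.1084, 0.2366]
tcp_rot: [1.0, -0.001, 0.0, 0.0]
contact_force: [0.6, 1.1, 0.1]
opening: 0.28
[ 0.5611 -0.1084  0.2366] [ 1.     -0.0009  0.0005  0.0002] [0.5893 1.0863 0.1003] [0.492  0.1474 0.0542]
```

View pics/L5_s.png

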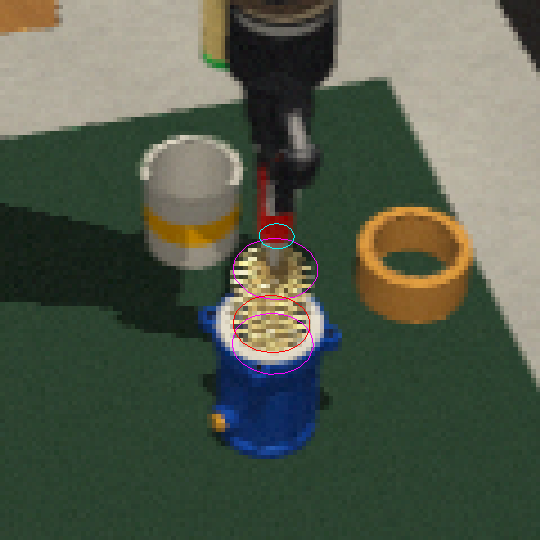

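```bash
python3 -m crank '[[0,-0.005,0.15,0,0,0,0],[0,-0.005,0.3,0,0,0,0],[0,-0.005,0.42,0,0,0,0],[0,-0.005,0.46,0,0,0,0],[0,-0.005,0.49,0,0,0,0],[0,-0.005,0.505,0,0,0,0],[0,-0.005,0.505,0,0,0,0],[0,-0.005,0.505,0,0,0,0]]'
```

```text
time: 11.45
eef_pos: [0.5627, -0.108, 0.1659]
tcp_rot: [1.0, -0.001, 0.002, 0.001]
contact_force: [-4.0, 2.6, 15.9]
opening: 0.281
```

```bash
python3 -m crank '[[0,0,-0.1,0,0,0,0],[0,0,-0.25,0,0,0,0],[0,0,-0.4,0,0,0,0],[0,0,-0.5,0,0,0,0],[0,0,-0.5,0,0,0,0],[0,0,-0.5,0,0,0,0]]'; python3 -m crank '[[0,0,0.15,0,0,0,0],[0,0,0.3,0,0,0,0],[0,0,0.42,0,0,0,0],[0,0,0.46,0,0,0,0],[0,0,0.49,0,0,0,0],[0,0,0.505,0,0,0,0],[0,0,0.505,0,0,0,0],[0,0,0.505,0,0,0,0]]'
```

```text
time: 12.05
eef_pos: [0.5612, -0.1078, 0.2362]
tcp_rot: [1.0, -0.001, 0.001, 0.0]
contact_force: [0.4, 1.9, 2.6]
opening: 0.275
time: 12.85
eef_pos: [0.5631, -0.108, 0.1659]
tcp_rot: [1.0, -0.001, 0.003, 0.001]
contact_force: [-3.7, 2.6, 18.8]
opening: 0.278
```

```bash
python3 -m crank '[[0,0,-0.1,0,0,0,0],[0,0,-0.25,0,0,0,0],[0,0,-0.4,0,0,0,0],[0,0,-0.5,0,0,0,0],[0,0,-0.6,0,0,0,0],[0,0,-0.7,0,0,0,0],[0,0,-0.85,0,0,0,0],[0,0,-1,0,0,0,0],[0,0,-1,0,0,0,0],[0,0,-1,0,0,0,0]]'; python3 look.py L6
python3 - <<'E'
from fit import *
p=cam("side")
# pot: hull fit on low-saturation/yellow pixels inside region; also gasket
i=p["pixels"].astype(int)
r,c=proj(p,[.553,.115,.05]);win=p["pixels"][int(r)-25:int(r)+25,int(c)-25:int(c)+25,::-1]
cv2.imwrite("pics/pot.png",cv2.resize(win,None,fx=8,fy=8,interpolation=cv2.INTER_NEAREST))
wh=fill(big(near(cols(p,"white"),proj(p,[.56,-.107,.119]),20)))
print("bowl side", fit([p],[wh],[(.0415,.119)],[.558,-.106,.0]))
E
```

```text
time: 13.85
eef_pos: [0.5611, -0.1079, 0.3104]
tcp_rot: [1.0, -0.001, 0.001, 0.001]
contact_force: [0.8, 0.3, -2.0]
opening: 0.282
[ 0.5611 -0.1079  0.3104] [ 1.     -0.001   0.0008  0.0005] [ 0.7834  0.3044 -2.03  ] [-0.0232 -0.0027 -0.0425]
bowl side (array([ 0.5589, -0.1078,  0.0037, -0.0327,  0.0374]), np.float64(225.13888549804688), [113])
```

View pics/L6_s.png

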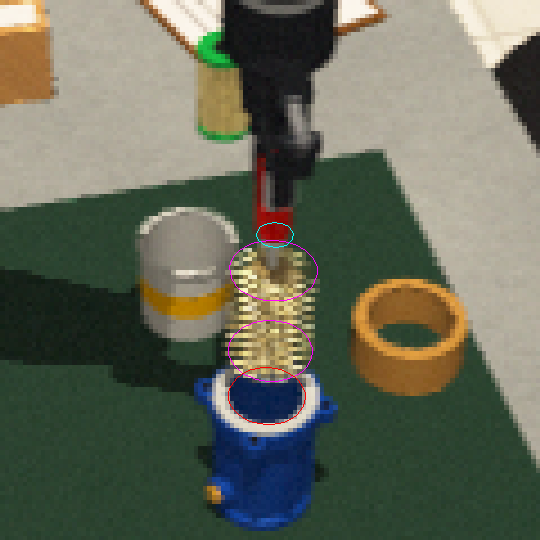

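View pics/pot.png

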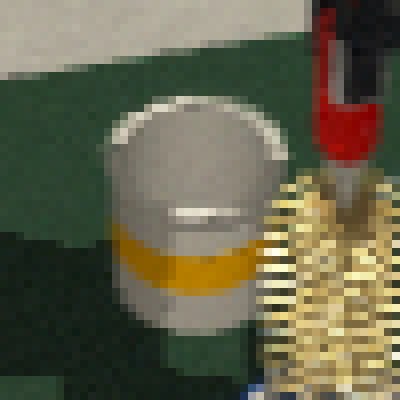

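Run:
```python
from fit import *
p=cam("side");q=cam("top")
p=dict(p);p["pixels"]=cv2.imread("pics/L1_sf.png")[:,:,::-1]
seg=[(.042,0),(.042,.08),(.0445,.082),(.0445,.085)]
ms=[]
for n,c,rad in(("s",p,27),("t",q,22)):
    i=c["pixels"].astype(int)
    m=(i.max(2)>85)
    X=[.551,.116,.045] if n=="s" else [.551,.116,.085]
    r0,c0=proj(c,X)
    if n=="s": m&=~((i[...,0]>i[...,2]+40)&(np.indices(m.shape)[0]<proj(c,[.551,.116,.085])[0]))
    m=near(m,(r0,c0),rad)
    if n=="s":
        m[:int(proj(c,[.551,.116+.0445,.085])[0])-2]=0
    m=cv2.morphologyEx(m.astype(np.uint8),cv2.MORPH_OPEN,np.ones((3,3)))>0
    m=fill(big(m)); ms.append(m)
    v=c["pixels"][...,::-1].copy(); v[m]=(v[m]*.5+np.array([255,0,255])*.5).astype(np.uint8)
    r0,c0=int(r0),int(c0); cv2.imwrite(f"pics/pm_{n}.png",cv2.resize(v[r0-30:r0+30,c0-30:c0+30],None,fx=6,fy=6,interpolation=cv2.INTER_NEAREST))
    print(n,fit([c],[m],seg,[.551,.116,0.]))
print(fit([p,q],ms,seg,[.551,.116,0.]))
a,b=[cv2.imread(f"pics/pm_{n}.png") for n in "st"];cv2.imwrite("pics/pm.png",np.hstack([a,b]))
```

```text
s (array([ 0.5488,  0.1158,  0.0011, -0.0055,  0.0405]), np.float64(33.97222137451172), [563])
t (array([0.5492, 0.1144, 0.0022, 0.0022, 0.0457]), np.float64(343.58331298828125), [131])
(array([0.5487, 0.1149, 0.0024, 0.0006, 0.0339]), np.float64(378.9444274902344), [563, 131])
```

View pics/pm.png

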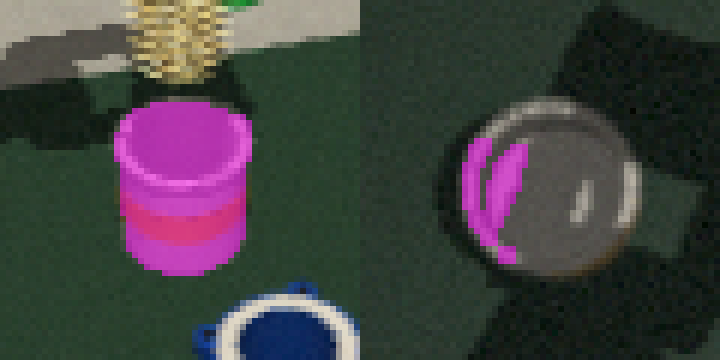

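Run:
```python
from fit import *
q=cam("top");i=q["pixels"].astype(int)
seg=[(.042,0),(.042,.08),(.0445,.082),(.0445,.085)]
r0,c0=proj(q,[.551,.1145,.085]);
m=near((i[...,0]>=i[...,1]-4)&(i.max(2)>55),(r0,c0),20)
m=fill(big(cv2.morphologyEx(m.astype(np.uint8),cv2.MORPH_OPEN,np.ones((3,3)))>0))
print(fit([q],[m],seg,[.551,.1145,0.]))
v=q["pixels"][...,::-1].copy(); v[m]=(v[m]*.5+np.array([255,0,255])*.5).astype(np.uint8)
r0,c0=int(r0),int(c0); cv2.imwrite("pics/pm2.png",cv2.resize(v[r0-30:r0+30,c0-30:c0+30],None,fx=6,fy=6,interpolation=cv2.INTER_NEAREST))
```

```text
(array([ 0.5513,  0.116 ,  0.0005, -0.0178,  0.024 ]), np.float64(37.72222137451172), [713])
```

View pics/pm2.png

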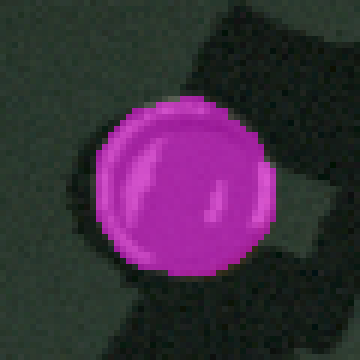

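```bash
python3 -m crank '[[-0.033,-0.25,0,0,0,0,0],[-0.033,-0.5,0,0,0,0,0],[-0.033,-0.745,0,0,0,0,0],[-0.033,-0.745,0,0,0,0,0]]'
python3 -m crank '[[-0.034,-0.25,0,0,0,0,0],[-0.034,-0.5,0,0,0,0,0],[-0.034,-0.745,0,0,0,0,0],[-0.034,-0.745,0,0,0,0,0],[-0.034,-0.745,0,0,0,0,0],[-0.034,-0.745,0,0,0,0,0],[-0.034,-0.745,0,0,0,0,0]]'
sed -i 's/\[.56,-.107,0\],(0,0),\[(.030,.119)\]/[.551,.1155,0],(0,0),[(.038,.085)]/' look.py; python3 look.py L7
```

```text
time: 14.55
eef_pos: [0.5556, 0.0079, 0.3093]
tcp_rot: [1.0, 0.001, -0.0, -0.001]
contact_force: [-0.6, -1.2, -1.6]
opening: 0.274
time: 15.25
eef_pos: [0.5514, 0.1146, 0.3095]
tcp_rot: [1.0, -0.002, -0.0, 0.0]
contact_force: [-0.1, -0.3, -2.1]
opening: 0.283
[0.5514 0.1146 0.3095] [ 1.     -0.0018 -0.0001  0.0002] [-0.144  -0.2965 -2.1252] [ 0.0429 -0.003  -0.0036]
```

View pics/L7_s.png

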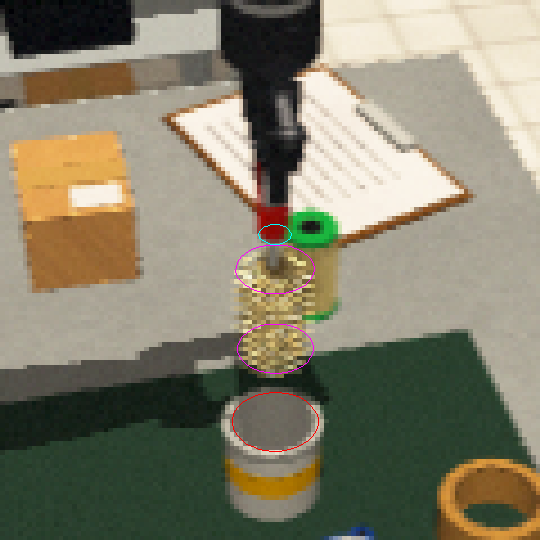

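```bash
python3 -m crank '[[-0.005,-0.006,0.15,0,0,0,0],[-0.005,-0.006,0.3,0,0,0,0],[-0.005,-0.006,0.4,0,0,0,0],[-0.005,-0.006,0.5,0,0,0,0],[-0.005,-0.006,0.6,0,0,0,0],[-0.005,-0.006,0.6,0,0,0,0]]'; python3 look.py L8
```

```text
time: 15.95
eef_pos: [0.5491, 0.1166, 0.2168]
tcp_rot: [1.0, -0.001, -0.002, 0.0]
contact_force: [0.2, -1.1, -2.0]
opening: 0.281
[0.5491 0.1166 0.2168] [ 1.     -0.001  -0.0025  0.0001] [ 0.1687 -1.0569 -2.006 ] [-0.0297  0.0076 -0.0166]
```

View pics/L8_s.png

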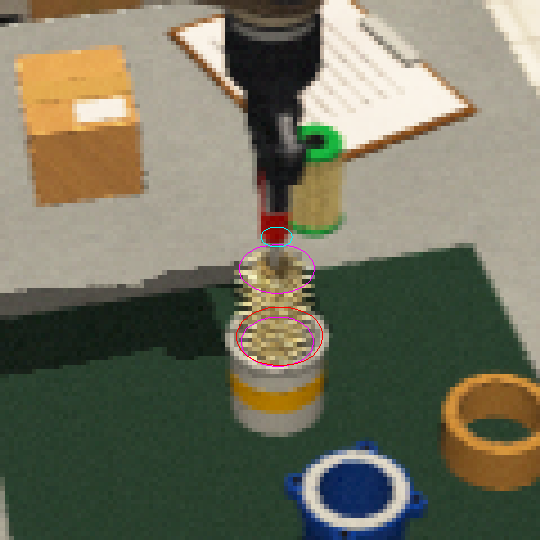

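```bash
python3 -m crank '[[0,0,0.1,0,0,0,0],[0,0,0.2,0,0,0,0],[0,0,0.3,0,0,0,0],[0,0,0.35,0,0,0,0],[0,0,0.375,0,0,0,0],[0,0,0.375,0,0,0,0],[0,0,0.375,0,0,0,0]]';python3 -m crank '[[0,0,0.01,0,0,0,0],[0,0,0.015,0,0,0,0],[0,0,0.015,0,0,0,0]]'
```

```text
time: 16.75
eef_pos: [0.5509, 0.1168, 0.1639]
tcp_rot: [1.0, -0.001, 0.0, -0.0]
contact_force: [-0.2, 0.6, -2.0]
opening: 0.277
time: 17.05
eef_pos: [0.5506, 0.1168, 0.1614]
tcp_rot: [1.0, -0.001, 0.0, -0.0]
contact_force: [-0.1, -0.8, -1.6]
opening: 0.273
```

```bash
python3 -m crank '[[0,0,0.008,0,0,0,0],[0,0,0.015,0,0,0,0],[0,0,0.015,0,0,0,0]]';python3 -m crank '[[0,0,0.005,0,0,0,0],[0,0,0.01,0,0,0,0],[0,0,0.01,0,0,0,0]]'
```

```text
time: 17.35
eef_pos: [0.5503, 0.1168, 0.1587]
tcp_rot: [1.0, -0.001, -0.0, 0.0]
contact_force: [0.3, 0.0, -1.0]
opening: 0.281
time: 17.65
eef_pos: [0.5508, 0.1168, 0.1579]
tcp_rot: [1.0, -0.001, 0.0, 0.0]
contact_force: [-0.5, 0.2, 0.0]
opening: 0.281
```

```bash
python3 -m crank '[[0,0,0.005,0,0,0,0],[0,0,0.005,0,0,0,0]]';python3 -m crank '[[0,0,0,0,0,0,0.3],[0,0,0,0,0,0,0.35],[0,0,0,0,0,0,0.4],[0,0,0,0,0,0,0.5],[0,0,0,0,0,0,0.7],[0,0,0,0,0,0,1],[0,0,0,0,0,0,1],[0,0,0,0,0,0,1],[0,0,0,0,0,0,1]]'; python3 look.py L9
```

```text
time: 17.85
eef_pos: [0.5512, 0.1168, 0.1579]
tcp_rot: [1.0, -0.001, 0.001, 0.0]
contact_force: [-0.8, 0.1, 3.9]
opening: 0.277
time: 18.75
eef_pos: [0.5505, 0.1168, 0.1567]
tcp_rot: [1.0, -0.001, 0.0, -0.0]
contact_force: [-0.3, 0.5, 0.2]
opening: 0.998
[0.5505 0.1168 0.1567] [ 1.     -0.0009  0.     -0.    ] [-0.3336  0.4762  0.181 ] [-0.0207  0.0282 -0.0346]
```

View pics/L9_s.png

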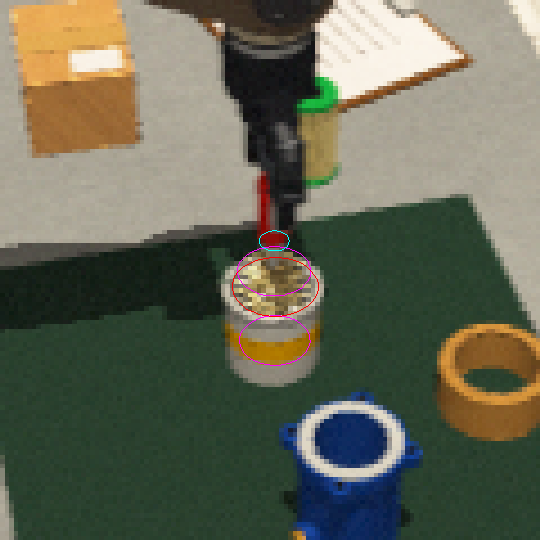

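Released. The brush is standing in the pot, so I retreat straight up and then move away from it.

```bash
python3 -m crank '[[0,0,-0.1,0,0,0,1],[0,0,-0.3,0,0,0,1],[0,0,-0.55,0,0,0,1],[0,0,-0.8,0,0,0,1],[0,0,-1,0,0,0,1],[0,0,-1,0,0,0,1],[0,0,-1,0,0,0,1]]'
python3 -m crank '[[-0.3,0.3,0,0,0,0,1],[-0.5,0.6,0,0,0,0,1],[-0.5,0.9,0,0,0,0,1],[-0.5,1,0,0,0,0,1],[-0.5,1,0,0,0,0,1]]'
python3 -m crank '[[0,0.3,0,0,0,0,1],[0,0.6,0,0,0,0,1],[0,0.9,0,0,0,0,1],[0,1,0,0,0,0,1],[0,1,0,0,0,0,1]]'
python3 -m crank '[[0,0.3,0,0,0,0,1],[0,0.6,0,0,0,0,1],[0,0.9,0,0,0,0,1],[0,1,0,0,0,0,1],[0,1,0,0,0,0,1],[0,1,0,0,0,0,1],[0,1,0,0,0,0,1]]'
python3 - <<'E'
from fit import *
p=cam("side");q=cam("top");save(p,"f_s");save(q,"f_t")
for c in(p,q):
    wh=fill(big(near(cols(c,"white"),proj(c,[.56,-.107,.119]),20)))
    print(fit([c],[wh],[(.0415,.119)],[.558,-.106,.0])[:2])
v=np.hstack([cv2.resize(c["pixels"][a:b,d:e,::-1],(390,390),interpolation=cv2.INTER_NEAREST) for c,a,b,d,e in((p,140,270,200,330),(q,135,265,185,315))])
cv2.imwrite("pics/final.png",v)
E
```

```text
time: 19.55
eef_pos: [0.5509, 0.1168, 0.3084]
tcp_rot: [1.0, -0.001, 0.001, -0.0]
contact_force: [-0.1, 1.1, 0.3]
opening: 0.997
time: 20.05
eef_pos: [0.474, -0.0353, 0.3048]
tcp_rot: [1.0, -0.003, -0.002, -0.0]
contact_force: [0.5, 0.8, -0.4]
opening: 1.002
time: 20.55
eef_pos: [0.4746, -0.1836, 0.3051]
tcp_rot: [1.0, -0.002, -0.001, -0.001]
contact_force: [0.2, 0.1, 0.8]
opening: 1.001
time: 21.25
eef_pos: [0.4752, -0.3308, 0.3068]
tcp_rot: [1.0, 0.0, 0.0, -0.0]
contact_force: [-0.1, 0.3, -0.7]
opening: 1.004
(array([ 0.56  , -0.1056,  0.0048, -0.0225,  0.0295]), np.float64(194.88888549804688))
(array([ 0.5605, -0.1082,  0.0018, -0.0226,  0.0312]), np.float64(21.16666603088379))
```

View pics/final.png

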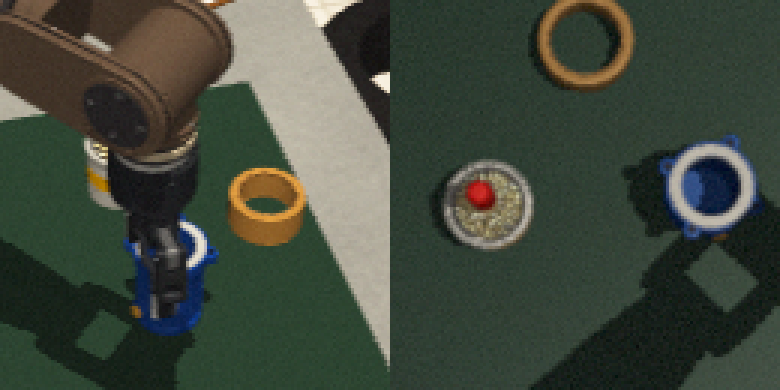

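View pics/f_t.png

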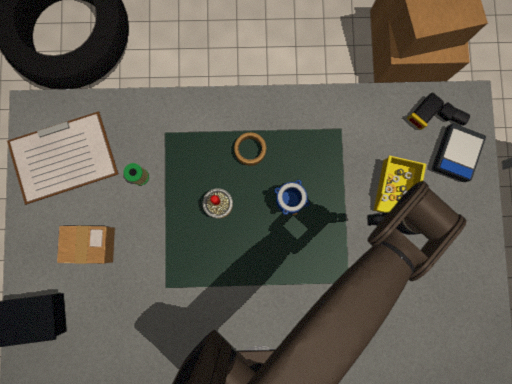

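The top view shows the brush upright in the pot (handle at column 216, row 201). The bowl's mouth is at column 291, row 197, the same top-view fit as at the start: (0.5605, -0.1082). The other things on the bench haven't moved, and the gripper is clear.

```bash
python3 -c "
from h import *
print(ticket.sign_off())"
```

```text
the job is handed in; nothing more can be done
None
```

I scrubbed the bowl with three full strokes, stood the brush back in its pot bristles down, let go, and handed the job in at about 21 s.

- **Strokes:** each push pressed the bristles onto the bowl's floor with 16–19 N, at the same tool height of 0.1659 m. The first two draws lifted the head about 70 mm, so roughly two thirds of it was out of the mouth. The third drew it right out.
- **Brush:** it was set down on the pot floor with about 4 N before release. The last top view shows it upright in the pot.
- **Bowl and bench:** in the last top view the bowl is where it was at the start, (0.5605, -0.1082), and the pot and the other things look unmoved.
- **Forces:** the highest reading I saw at the wrist was about 19 N.

**Failed or disagreeing checks:**
- **Final side view:** the arm hid part of the bowl and most of the pot, so the side-camera bowl fit was unreliable. The final check rests on the top camera.
- **Camera offset:** the two cameras disagreed by about 2 mm throughout. I allowed for this when lining up the brush.

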